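# Caliper a flanged bush and tally it

## Robot

A 6-joint arm with a two-finger parallel gripper is mounted at the origin on the work surface. World frame = base frame: x ahead of the robot, y to its left, z up, the work surface at z = 0. Lengths are in m, angles in rad, forces in N, time in s.
With the tool pointing down it reaches from about 0.35 to 0.775 m from the base axis. Payload 5.5 kg.
Tool frame: the origin (TCP) lies on the centre line of the jaws, within the pads' length; the fingertips stand 11 mm ahead of it and the grasp point (between the pads) lies 8 mm behind it; z points along the fingers, y is the line along which they close (so a half turn about z gives the same grasp; the last joint's range is limited). The gripper opens to 85 mm and grips with 20 to 120 N. Pads are 22 mm wide; open, the fingers measure 114 mm over their backs; the gripper's body (76 mm by 85 mm) begins 54 mm behind the grasp point. The pads swing forward as they close: fully open they stand 13 mm farther back than shut.
Start: joints at [-1.256, 0.313, 0.046, 1.304, 0, 1.431], TCP at [0.253, -0.517, 0.242] pointing down, gripper open.
Joint ranges: [-2.76, 2.76], [-0.86, 1.69], [-1.03, 1.26], [-2.2, 2.34], [-1.47, 1.5], [-3.14, 3.14]. Speed limits (rad/s): [2.57, 2.57, 3.14, 3.14, 3.14, 3.14].

## Interface

Orientations are given as a unit quaternion [w, x, y, z].
In Python, from workcell import env, viewer, order, models gives the robot as it stands.
- The arm moves only by the tool drive_tool, never from a script. Its argument "series" is a list that holds one entry, the list of rows, each a list of 6 numbers: the shift along the tool's x, y, z each as a share of 120 mm, from -1 to 1, then the turn, a rotation vector about the tool's x, y, z each as a share of 180 degrees, from -1 to 1. A call has 1 to 20 rows; each row shifts and turns the commanded pose from where the row before left it, along the tool's axes as they then stand; what a row does not reach is not made up. A row lasts 1/8 s, in which the tool goes at most 62.5 mm and 10.7 degrees, less where a joint would pass 70% of its speed; a pose out of reach is approached as far as the arm can. A call with a number of a shift or a turn outside -1 to 1 is refused whole. A call with a gripper value outside its range is refused whole. "jaw" is the opening, from -1 (shut) to 1 (fully open), set as the call begins (left out, the last holds). The fingers move at their own pace and stop on an object; "grip_force" is the grip in N (left out, the last holds). Time passes only in rows, so rows that do not move let the fingers close. It gives the time, the measured TCP pose, the force, the opening and the grip force at its end, in the units of the state.
- env.get_state(): the state, without advancing time (a new reading comes with each control period).
- viewer.read_camera(name): name is "side" or "top"; returns the picture (420x560x3 uint8, red, green, blue); there is no depth.
- viewer.camera_info(name): a dict with "intrinsics" (3x3 intrinsics, pixels), "R" (3x3) and "t" (3): a world point X has camera coordinates R X + t. Camera axes: x right, y down, z forward; pixel columns grow to the right and rows downward; lengths in m; the calibration is good to about 2 mm. A picture is of the moment at which its call begins. camera_info takes no time and is no camera call.
- order.hand_in(): hands the job in; it is judged then, once.
Trained networks look in the newest picture that a camera, given by its name, has taken for a name from the list of things; names that differ only in an ending like _2 or _b are one class to them, and where a whole thing is asked for, a point or a joint stands for the part that bears it (a point fixed in the world has none). Each returns a list of dicts, best first, with "score" (0 to 1); they miss things now and then, are a little off and sometimes report something else, mostly with a low value. They report only what shows in the picture. A call takes as long as a camera call.
- models.silhouettes(label, camera): "region" (420x560 bool, what is visible of it) and "location" ([column, row] in pixels, amid what is visible of it).
The state is a dict: "clock": time; "joint_pos": joint angles; "qvel": joint speeds; "tau": joint torques, N m; "tcp_pos": TCP position; "orientation": TCP orientation; "wrist_force": force on the tool from outside, world axes, zero at the start; "ft_torque": the same for the moment, N m; "finger_gap": finger opening in m; "grip_force": force on a finger pad.
Only numpy, scipy, OpenCV 4.12 (cv2) and the standard library are available. Lean on these libraries where they do the work, as an engineer would, in place of code of your own. Each camera call takes 0.05 s, during which the arm holds its last target. There are 200 camera calls.

## Task

Gauge the flanged bush on the bench caliper: slide it over the plate so that it stands upright between the two jaws, then gently slide the movable jaw shut on it until the dial needle rests inside the thick band, never running the needle up to the end of its scale. Leave the bush clamped like that, then swing the tally counter's sprung lever to its stop and let it spring back. Do not shift the plain sleeve or the small bearing on the plate.

Things in the scene. Friction and masses are not known exactly. Their poses are not given: they have to be found in the camera images.
- gauge: Bench caliper, fixed: dark steel plate 260 (x) by 300 (y) by 12 mm thick, open in front (x below -5 mm), where the loose parts stand. Origin: centre of the plate's underside, on the bench; z up, y the way the jaw closes. Both jaw faces span x = 0 to 60 mm, 26 to 50 mm above the bench. A beam runs along y at x = 74 to 94 mm, top 46 mm above the bench.
- dial (a point): Centre of the round dial, 76 mm wide, facing up, its top 66 mm above the bench, on a grey housing 62 mm high at gauge x -5 to 95, y 82 to 142 mm, behind the sprung jaw.
- jaw (a joint): Movable jaw, slides along the gauge's +y, m: 0 = fully open, grows as it shuts, stop at 0.115. Opening between the jaw faces = 0.125 - value (sprung jaw at rest). It stays where it is left; moving it takes about 8 N. Steel arm 16 mm thick (y), 24 mm high, gauge x = 0 to 75 mm, then a carriage on the beam (x = 71 to 103, 52 mm above the bench).
- jaw_tab (a point): Middle of the thumb tab on the movable jaw's carriage: upright plate 20 (x) by 10 (y) mm, from 52 to 74 mm above the bench; another place to push or pinch the jaw.
- jaw_face (a point): Point on the movable jaw's measuring face: middle of its length and height (gauge x = 30 mm, 38 mm above the bench); moves with the jaw. Axes as the gauge.
- jaw_back (a point): Point on the outer (-y) side of the movable jaw's arm, 16 mm behind jaw_face: a place to push it shut.
- anvil_face (a point): Middle of the measuring face of the other, sprung jaw (anvil): gauge x = 30, y = 52 mm at rest, 38 mm above the bench; yields up to 10 mm towards +y against a light spring (1 N to start, 5 N at the end of its travel).
- needle (a joint): Dial needle, rad: 0 = anvil at rest (needle to the gauge's -x), turns clockwise from above 0.15 rad for each mm the anvil is pushed in, 1.5 = end of scale. The thick band spans 0.5 to 1.1 (anvil pushed in 3.3 to 7.3 mm).
- bush: The flanged bush, loose, plain steel, 0.35 kg, standing on the plate: round flange 48 mm across and 8 mm thick at the foot, round body 34 mm across above it, 50 mm high overall. Origin at the centre of its underside, z up.
- sleeve: Plain steel sleeve without flange, 34 mm across, 50 mm high, loose, standing on the plate beside the bush; to be left alone. Origin at the centre of its underside.
- bearing: Small steel ring, 32 mm across, 9 mm high, loose, lying on the plate between bush and sleeve near the edge; to be left alone. Origin at the centre of its underside.
- counter: Tally counter, fixed to the bench: base 90 by 80 by 12 mm, grey housing x = -18 to 42, y = -30 to 30 mm, 48 mm high. Origin on the bench under the lever's pivot.
- lever (a joint): Sprung lever of the tally counter, rad: 0 = rest, 1.0 = at its stop; turns anticlockwise seen from above about the pivot; springs back when released. About 4 N at the post at the stop.
- lever_pivot (a point): On the lever's vertical pivot axis, 63 mm above the bench. Axes as the counter.
- lever_post (a point): Middle of the upright black thumb post at the lever's free end, 70 mm from the pivot; post 14 mm thick, from 40 to 86 mm above the bench. At rest it lies in the direction 2.64 rad (anticlockwise from the counter's +x) from the pivot; moves with the lever.
- stock_bin: Green stock bin 130 by 110 by 50 mm high, fixed; it stands on the other side of the gauge from the counter. Origin at the centre of its underside.

How it is judged:
By the outcome, as a careful person would: the job done as asked, in the order asked, and still so for the second after the job is handed in, with the robot touching nothing.
It also fails if it takes over 72 s, if anything falls off the work surface, if the arm or the gripper's body presses on something with over 40 N, if the wrist force passes 120 N, or if a joint passes its speed limit or range.

## Working session

There is one attempt and no reset: what is moved stays moved. The work goes in short steps, Python scripts to look and compute and a tool call to move; the robot and the scene stay as the last step left them, time stands still between calls to the robot, and variables do not carry over. Pictures are saved under pics/ and viewed, at most 10 in all, crops included, and the job is handed in when it is done.

Besides the shell and the picture viewer there is one more tool, called after "Call:" by a JSON object that holds its "api" and its "payload". drive_tool: Moves the arm, as the interface text tells. Its arguments: {"type":"object","properties":{"series":{"type":"array"},"jaw":{"type":"number"},"grip_force":{"type":"number"}},"required":["series"]}

```bash
ls; mkdir -p pics; cat > h.py <<'E'
import numpy as np, cv2
from workcell import env, viewer, order, models
def snap(c,f):
    im=viewer.read_camera(c); cv2.imwrite('pics/'+f,im[:,:,::-1]); return im
def ray(c,uv):
    i=viewer.camera_info(c); K,R,t=map(np.array,(i['intrinsics'],i['R'],i['t']))
    return -R.T@t, R.T@np.linalg.inv(K)@np.array([uv[0],uv[1],1.])
def onz(c,uv,z):
    o,d=ray(c,uv); return o+d*(z-o[2])/d[2]
def proj(c,X):
    i=viewer.camera_info(c); K,R,t=map(np.array,(i['intrinsics'],i['R'],i['t']))
    p=K@(R@np.array(X)+t); return p[:2]/p[2]
E
python3 - <<'E'
from h import *
a=snap('top','t0.png');b=snap('side','s0.png')
for c in('top','side'):
    print(c,onz(c,(280,210),0),ray(c,(280,210))[0])
    for n in('gauge','dial','jaw','jaw_tab','bush','sleeve','bearing','counter','lever','lever_post','stock_bin'):
        try:
            for r in models.silhouettes(n,c)[:2]:
                ys,xs=np.nonzero(r['region']); print(c,n,round(r['score'],2),np.round(r['location']),xs.min(),xs.max(),ys.min(),ys.max(),onz(c,r['location'],.03).round(3))
        except Exception as e: print(n,e)
print(env.get_state())
E
```

```text
pics
top [0.57770462 0.01463951 0.        ] [0.44051843 0.02093478 1.29161321]
top gauge 0.82 [289. 209.] 228 352 155 267 [ 0.577 -0.009  0.03 ]
top dial 0.73 [291. 210.] 228 351 156 266 [ 0.574 -0.015  0.03 ]
top jaw 0.94 [324. 187.] 312 330 175 214 [ 0.638 -0.102  0.03 ]
top jaw_tab 0.69 [318. 188.] 313 330 175 213 [ 0.636 -0.086  0.03 ]
top bush 0.67 [261. 236.] 255 272 228 246 [0.506 0.064 0.03 ]
top counter 0.97 [418. 244.] 401 438 220 263 [ 0.486 -0.35   0.03 ]
top lever 0.75 [416. 251.] 404 430 238 263 [ 0.467 -0.344  0.03 ]
top lever_post 0.53 [415. 249.] 403 430 238 263 [ 0.472 -0.341  0.03 ]
top stock_bin 0.6 [148. 229.] 121 169 202 253 [0.521 0.363 0.03 ]
side [ 0.62995888 -0.04848433  0.        ] [-0.02520401  0.77027145  0.78808334]
side gauge 0.65 [282. 226.] 212 362 174 277 [0.56  0.032 0.03 ]
side dial 0.84 [284. 226.] 213 363 173 277 [0.555 0.03  0.03 ]
side jaw 0.68 [290. 192.] 276 307 175 206 [ 0.634 -0.101  0.03 ]
side jaw_tab 0.91 [292. 192.] 276 307 176 206 [ 0.627 -0.101  0.03 ]
side jaw_tab 0.46 [280. 224.] 212 363 173 277 [0.571 0.028 0.03 ]
side bush 0.64 [3
[... 682 characters left out ...]
pos': array([-1.25561331e+00,  3.13194755e-01,  4.60860790e-02,  1.30360742e+00,
       -2.03534338e-05,  1.43119880e+00]), 'qvel': array([-9.21652043e-04,  2.38704136e-04,  2.62443531e-05, -1.14763099e-03,
        1.58237294e-03,  1.53034173e-03]), 'tau': array([ 8.67660565e-04, -4.80480480e+01,  2.98811728e+01,  6.78856177e-04,
        1.55609487e-04, -5.49661436e-06]), 'tcp_pos': array([ 0.25257384, -0.51658959,  0.24232047]), 'orientation': array([ 4.08519630e-05,  9.74258037e-01,  2.25435747e-01, -6.62031318e-06]), 'wrist_force': array([-0.95509549,  0.26051989, -0.43947024]), 'ft_torque': array([0.00040113, 0.02144552, 0.02995086]), 'grip_force': 0.0, 'finger_gap': 0.08560652259379874}
```

```bash
python3 - <<'E'
import cv2
a=cv2.imread('pics/t0.png')[140:280,210:450];cv2.imwrite('pics/t0c.png',cv2.resize(a,None,fx=3.33,fy=3.33,interpolation=cv2.INTER_CUBIC))
a=cv2.imread('pics/s0.png')[140:290,200:410];cv2.imwrite('pics/s0c.png',cv2.resize(a,None,fx=3.8,fy=3.8,interpolation=cv2.INTER_CUBIC))
E
```

```text
(no output)
```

View pics/t0c.png

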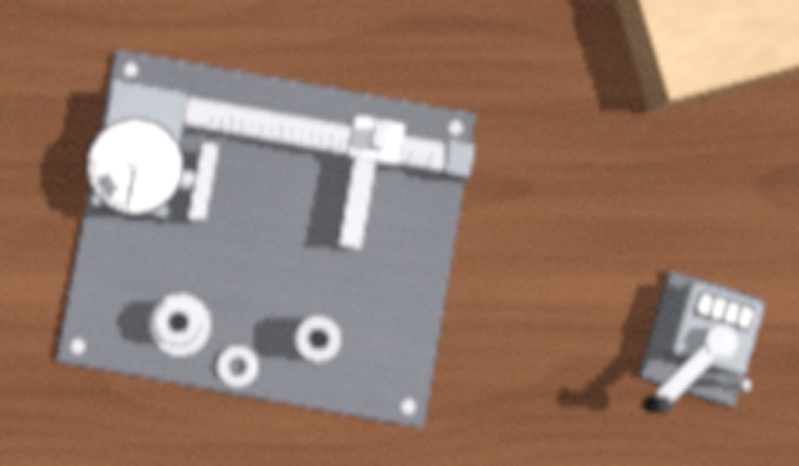

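View pics/s0c.png

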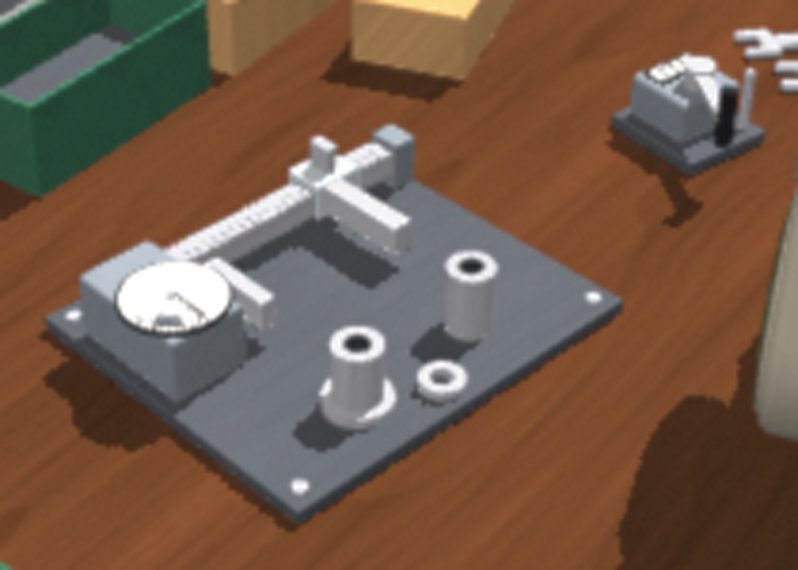

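```bash
cat > m.py <<'E'
from h import *
from scipy.optimize import least_squares
T=lambda p:np.array(p)/3.33+np.array([210,140])+(-.35)
S=lambda p:np.array(p)/3.8+np.array([200,140])-.37
for n,z,t,s in [('bush',.062,(179,322),(357,343)),('sleeve',.062,(318,339),(471,265)),('bearing',.021,(237,367),(441,380)),('tab',.074,(388,140),(323,143)),('pivot',.066,(721,342),(702,66)),('post',.086,(657,404),(727,92)),('dialc',.066,(134,167),(173,296))]:
    print(n,onz('top',T(t),z).round(4),onz('side',S(s),z).round(4))
ct=[(130,150,117,50),(130,-150,475,112),(-130,-150,423,425),(-130,150,57,360)]
cs=[(130,150,45,320),(-130,-150,622,302),(-130,150,297,514)]
def W(g,x,y,z): c,s=np.cos(g[2]),np.sin(g[2]); return np.array([g[0]+c*x-s*y,g[1]+s*x+c*y,z])
def f(g,a=1,b=1):
    r=[a*(proj('top',W(g,x/1e3,y/1e3,.012))-T((u,v))) for x,y,u,v in ct]
    r+=[b*(proj('side',W(g,x/1e3,y/1e3,.012))-S((u,v))) for x,y,u,v in cs]
    r+=[a*(proj('top',W(g,.045,.112,.066))-T((134,167))),b*(proj('side',W(g,.045,.112,.066))-S((173,296)))]
    return np.ravel(r)
for ab in((1,1),(1,0),(0,1)):
    q=least_squares(f,[.57,0,-.2],args=ab); print(q.x.round(4),np.abs(q.fun).max().round(2))
    if ab==(1,1): print(q.fun.round(1))
E
python3 m.py
```

```text
bush [0.5026 0.0575 0.062 ] [0.5046 0.0588 0.062 ]
sleeve [ 0.4899 -0.0502  0.062 ] [ 0.4923 -0.0505  0.062 ]
bearing [0.4689 0.0121 0.021 ] [0.469  0.0167 0.021 ]
tab [ 0.644  -0.1041  0.074 ] [ 0.6486 -0.0954  0.074 ]
pivot [ 0.4887 -0.3612  0.066 ] [ 0.4878 -0.36    0.066 ]
post [ 0.4409 -0.3052  0.086 ] [ 0.4417 -0.3065  0.086 ]
dialc [0.6231 0.0933 0.066 ] [0.6249 0.0945 0.066 ]
[ 0.5729 -0.0111 -0.1669] 4.87
[-1.4  0.7 -0.4  0.6  0.1  1.4 -0.6  1.7  0.2 -0.   1.6 -0.6  2.1  0.6
  0.6 -4.9 -2.7 -2.1]
[ 0.5727 -0.012  -0.1628] 4.62
[ 0.5724 -0.0097 -0.1735] 2.97
```

```bash
sed -i '/^    r+=\[a\*(proj(.top.,W(g,.045/d' m.py; cat >> m.py <<'E'
g=least_squares(f,[.57,0,-.2]).x
inv=lambda p:(np.array([[np.cos(g[2]),np.sin(g[2])],[-np.sin(g[2]),np.cos(g[2])]])@(np.array(p[:2])-g[:2])*1e3).round(1)
for n,p in dict(bush=(.5036,.0581),sleeve=(.491,-.0503),bearing=(.469,.0144),tab=(.646,-.1),dial=(.624,.094)).items(): print(n,inv(p))
print('armtip end',inv(onz('top',T((343,247)),.05)),inv(onz('top',T((362,248)),.05)),'anvil',inv(onz('top',T((207,220)),.05)),inv(onz('top',T((217,143)),.05)))
print('side armtip',inv(onz('side',S((408,226)),.05)),'side anvil',inv(onz('side',S((274,297)),.05)))
E
python3 m.py
```

```text
bush [0.5026 0.0575 0.062 ] [0.5046 0.0588 0.062 ]
sleeve [ 0.4899 -0.0502  0.062 ] [ 0.4923 -0.0505  0.062 ]
bearing [0.4689 0.0121 0.021 ] [0.469  0.0167 0.021 ]
tab [ 0.644  -0.1041  0.074 ] [ 0.6486 -0.0954  0.074 ]
pivot [ 0.4887 -0.3612  0.066 ] [ 0.4878 -0.36    0.066 ]
post [ 0.4409 -0.3052  0.086 ] [ 0.4417 -0.3065  0.086 ]
dialc [0.6231 0.0933 0.066 ] [0.6249 0.0945 0.066 ]
[ 0.576  -0.0116 -0.1739] 0.92
[-0.8 -0.7  0.  -0.1 -0.1  0.5 -0.7  0.1 -0.5 -0.9  0.8 -0.8  0.5 -0.2]
[ 0.5759 -0.0126 -0.1723] 0.62
[ 0.5753 -0.0098 -0.1753] 0.79
bush [-83.4  56.2]
sleeve [-77.  -52.8]
bearing [-109.9    7.1]
tab [ 84.3 -74.9]
dial [ 29.  112.4]
armtip end [ -2.9 -60.4] [ -1.  -75.2] anvil [-0.8 48.6] [60.9 51.8]
side armtip [ -4.2 -65.8] side anvil [-0.  53.5]
```

Call:
{"api": "drive_tool", "payload": {"series": [[[0,0,0,0,0,-0.05],[0,0,0,0,0,-0.05],[0,0,0,0,0,-0.05],[0,0,0,0,0,-0.05],[0,0,0,0,0,-0.05],[0,0,0,0,0,-0.05],[0,0,0,0,0,0]]], "jaw": 0.3}}

```text
clock: 2.08
tcp_pos: [0.2526, -0.5166, 0.2423]
orientation: [0.0, 0.766, 0.643, -0.0]
wrist_force: [0.7, 0.8, 0.1]
finger_gap: 0.0554
grip_force: 0.0
```

Call:
{"api": "drive_tool", "payload": {"series": [[[0.36,0.088,0,0,0,0],[0.36,0.088,0,0,0,0],[0.36,0.088,0,0,0,0],[0.36,0.088,0,0,0,0],[0.36,0.088,0,0,0,0],[0.36,0.088,0,0,0,0],[0.36,0.088,0,0,0,0],[0.36,0.088,0,0,0,0],[0.36,0.088,0,0,0,0],[0.36,0.088,0,0,0,0],[0.36,0.088,0,0,0,0],[0.36,0.088,0,0,0,0],[0.36,0.088,0,0,0,0],[0.36,0.088,0,0,0,0],[0,0,0,0,0,0],[0,0,0,0,0,0]]]}}

```text
clock: 4.08
tcp_pos: [0.5023, 0.0535, 0.2421]
orientation: [-0.0, 0.766, 0.643, -0.0]
wrist_force: [-0.5, -1.0, -0.4]
finger_gap: 0.0554
grip_force: 0.0
```

Call:
{"api": "drive_tool", "payload": {"series": [[[0.04,0,0.3,0,0,0],[0,0,0.4,0,0,0],[0,0,0.4,0,0,0],[0,0,0.3,0,0,0],[0,0,0.15,0,0,0],[0,0,0.05,0,0,0],[0,0,0,0,0,0]]]}}

```text
clock: 4.95
tcp_pos: [0.5035, 0.0575, 0.0506]
orientation: [0.0, 0.766, 0.642, 0.0]
wrist_force: [-0.5, -0.4, 0.2]
finger_gap: 0.0555
grip_force: 0.0
```

Call:
{"api": "drive_tool", "payload": {"series": [[[0,0,0,0,0,0],[0,0,0,0,0,0],[0,0,0,0,0,0],[0,0,0,0,0,0],[0,0,0,0,0,0]]], "jaw": -1, "grip_force": 20}}

```text
clock: 5.58
tcp_pos: [0.5042, 0.0581, 0.0515]
orientation: [0.001, 0.766, 0.643, 0.0]
wrist_force: [-1.9, -0.7, 6.5]
finger_gap: 0.0332
grip_force: 20.5
```

Call:
{"api": "drive_tool", "payload": {"series": [[[0,0.07,0,0,0,0],[0,0.08,0,0,0,0],[0,0.08,0,0,0,0],[-0.05,0,0,0,0,0],[-0.07,0,0,0,0,0],[-0.07,0,0,0,0,0],[-0.045,0,0,0,0,0],[0,0.07,0,0,0,0],[0,0.1,0,0,0,0],[0,0.1,0,0,0,0],[0,0.1,0,0,0,0],[0,0.1,0,0,0,0],[0,0.1,0,0,0,0],[0,0.08,0,0,0,0],[0,0.06,0,0,0,0],[0,0,0,0,0,0],[0,0,0,0,0,0]]]}}

```text
clock: 7.7
tcp_pos: [0.6067, 0.0116, 0.051]
orientation: [-0.002, 0.766, 0.643, -0.002]
wrist_force: [-9.9, 2.7, 14.0]
finger_gap: 0.0331
grip_force: 22.4
```

```bash
python3 - <<'E'
from h import *
a=snap('top','t1.png');b=snap('side','s1.png')
A=cv2.resize(a[140:280,210:360],None,fx=2.6,fy=2.6,interpolation=2);B=cv2.resize(b[140:280,200:350],None,fx=2.6,fy=2.6,interpolation=2)
cv2.imwrite('pics/c1.png',np.hstack([A,B])[:,:,::-1])
E
```

```text
(no output)
```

View pics/c1.png

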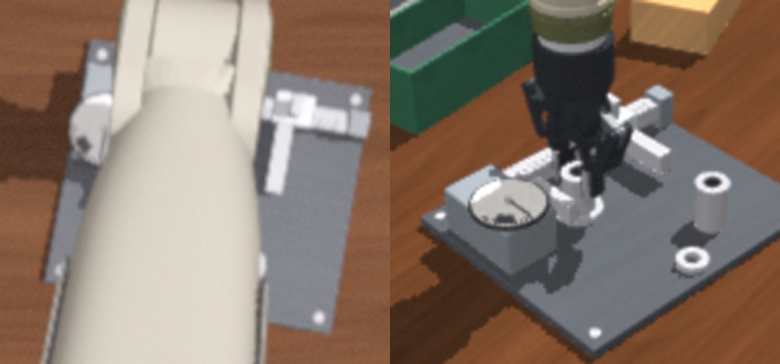

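Call:
{"api": "drive_tool", "payload": {"series": [[[0,0,0,0,0,0],[0,0,0,0,0,0],[0,0,0,0,0,0],[0,0,-0.1,0,0,0],[0,0,-0.2,0,0,0],[0,0,-0.3,0,0,0],[0,0,-0.35,0,0,0],[0,0,0,0,0,0]]], "jaw": 0.15}}

```text
clock: 8.8
tcp_pos: [0.6125, 0.0107, 0.1693]
orientation: [0.003, 0.766, 0.643, 0.003]
wrist_force: [0.3, 0.2, -0.1]
finger_gap: 0.0492
grip_force: 0.0
```

Call:
{"api": "drive_tool", "payload": {"series": [[[-0.2,0,0,0,0,0],[-0.3,0,0,0,0,0],[-0.3,0,0,0,0,0],[-0.2,0,0,0,0,0],[-0.11,0,0,0,0,0],[0,0,0,0,0,0],[0,0,0.3,0,0,0],[0,0,0.4,0,0,0],[0,0,0.25,0,0,0],[0,0,0.1,0,0,0],[0,0,0,0,0,0],[0,0,0,0,0,0]]], "jaw": -1}}

```text
clock: 10.3
tcp_pos: [0.588, -0.1202, 0.0398]
orientation: [0.001, 0.766, 0.643, 0.001]
wrist_force: [0.2, 0.4, 0.7]
finger_gap: 0.0
grip_force: 0.0
```

```bash
python3 - <<'E'
from h import *
a=snap('top','t2.png');b=snap('side','s2.png')
A=cv2.resize(a[140:280,210:360],None,fx=2.6,fy=2.6,interpolation=2);B=cv2.resize(b[140:280,200:350],None,fx=2.6,fy=2.6,interpolation=2)
cv2.imwrite('pics/c2.png',np.hstack([A,B])[:,:,::-1])
E
```

```text
(no output)
```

View pics/c2.png

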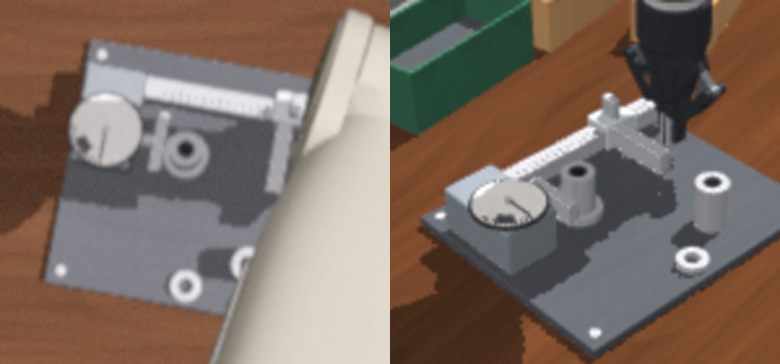

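Call:
{"api": "drive_tool", "payload": {"series": [[[0.05,0,0,0,0,0],[0.05,0,0,0,0,0],[0.05,0,0,0,0,0],[0.05,0,0,0,0,0],[0.05,0,0,0,0,0],[0.05,0,0,0,0,0],[0.05,0,0,0,0,0],[0.05,0,0,0,0,0],[0.05,0,0,0,0,0],[0.05,0,0,0,0,0],[0.05,0,0,0,0,0],[0.05,0,0,0,0,0],[0.05,0,0,0,0,0],[0.04,0,0,0,0,0],[0.02,0,0,0,0,0],[0,0,0,0,0,0],[0,0,0,0,0,0]]]}}

```text
clock: 12.52
tcp_pos: [0.6013, -0.0379, 0.0384]
orientation: [0.001, 0.766, 0.643, -0.001]
wrist_force: [-0.7, -7.1, 2.3]
finger_gap: 0.0003
grip_force: 3.4
```

```bash
cat > look.py <<'E'
import sys
from h import *
n=sys.argv[1]
a=snap('top','t%s.png'%n);b=snap('side','s%s.png'%n)
A=cv2.resize(a[165:240,225:325],None,fx=4,fy=4,interpolation=2);B=cv2.resize(b[195:270,205:305],None,fx=4,fy=4,interpolation=2)
cv2.imwrite('pics/c%s.png'%n,np.hstack([A,B])[:,:,::-1])
print(env.get_state()['wrist_force'],env.get_state()['tcp_pos'])
E
python3 look.py 3
```

```text
[-0.86100454 -6.98997697  1.63247432] [ 0.60125544 -0.03795346  0.03842846]
```

View pics/c3.png

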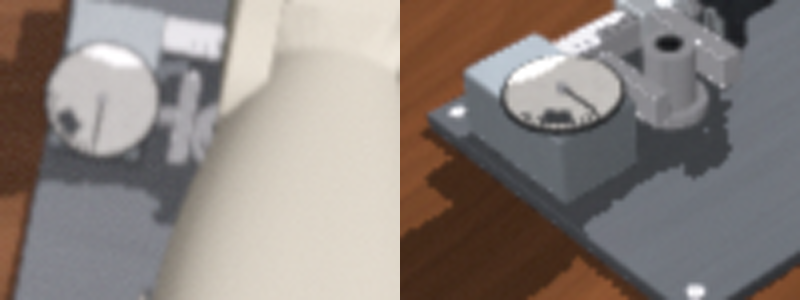

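Call:
{"api": "drive_tool", "payload": {"series": [[[0.02,0,0,0,0,0],[0.02,0,0,0,0,0],[0.02,0,0,0,0,0],[0.02,0,0,0,0,0],[0.02,0,0,0,0,0],[0,0,0,0,0,0],[0,0,0,0,0,0],[0,0,0,0,0,0]]]}}

```text
clock: 13.62
tcp_pos: [0.6032, -0.0272, 0.0385]
orientation: [0.002, 0.766, 0.642, -0.002]
wrist_force: [-2.5, -9.8, 1.4]
finger_gap: -0.0002
grip_force: 5.1
```

Call:
{"api": "drive_tool", "payload": {"series": [[[0.01,0,0,0,0,0],[0.01,0,0,0,0,0],[0,0,0,0,0,0],[0,0,0,0,0,0]]]}}

```text
clock: 14.12
tcp_pos: [0.6035, -0.0253, 0.0385]
orientation: [0.002, 0.767, 0.642, -0.003]
wrist_force: [-3.3, -11.1, 1.7]
finger_gap: 0.0
grip_force: 5.9
```

```bash
python3 look.py 4
```

```text
[ -3.06797111 -10.43959051   1.52858986] [ 0.60350143 -0.02531949  0.0384698 ]
```

View pics/c4.png

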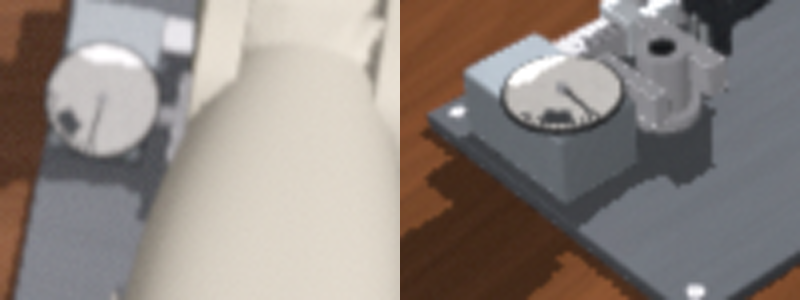

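Call:
{"api": "drive_tool", "payload": {"series": [[[0.012,0,0,0,0,0],[0.012,0,0,0,0,0],[0.012,0,0,0,0,0],[0.006,0,0,0,0,0],[0,0,0,0,0,0],[0,0,0,0,0,0]]]}}

```text
clock: 14.98
tcp_pos: [0.6043, -0.021, 0.0385]
orientation: [0.003, 0.767, 0.642, -0.003]
wrist_force: [-2.7, -13.6, 2.4]
finger_gap: -0.0001
grip_force: 7.0
```

```bash
python3 look.py 5; python3 - <<'E'
from h import *
# dark-pixel angle profile on dial, gauge frame, clockwise from -x
g=(.5758,-.0115,-.173);c,s=np.cos(g[2]),np.sin(g[2])
for n in ('2','4','5'):
  for cam in('top','side'):
    im=cv2.cvtColor(cv2.imread(f'pics/{cam[0]}{n}.png'),6).astype(np.float32)
    pr=[]
    for a in np.arange(-.4,1.7,.1):
        v=[]
        for r in np.linspace(.012,.024,9):
            x,y=.029-r*np.cos(a),.112+r*np.sin(a)
            u=proj(cam,[g[0]+c*x-s*y,g[1]+s*x+c*y,.067]); v.append(cv2.getRectSubPix(im,(1,1),(float(u[0]),float(u[1])))[0,0])
        pr.append(int(np.mean(v)))
    print(n,cam,pr)
E
```

```text
[ -2.52183409 -14.18359498   1.78105112] [ 0.6042464  -0.02100461  0.03844496]
2 top [191, 185, 174, 154, 159, 178, 189, 190, 183, 169, 158, 154, 152, 152, 157, 170, 183, 190, 192, 193, 193]
2 side [185, 176, 155, 128, 131, 161, 179, 186, 185, 168, 148, 139, 140, 145, 144, 144, 156, 175, 185, 187, 188]
4 top [195, 193, 189, 178, 163, 163, 178, 187, 183, 169, 159, 155, 153, 153, 158, 172, 184, 191, 194, 194, 195]
4 side [188, 186, 179, 159, 130, 125, 157, 177, 181, 166, 147, 139, 140, 144, 143, 144, 156, 174, 184, 186, 187]
5 top [196, 196, 196, 196, 196, 196, 195, 191, 181, 161, 141, 128, 126, 137, 152, 169, 183, 191, 193, 194, 195]
5 side [189, 189, 189, 188, 188, 188, 188, 188, 185, 166, 142, 111, 85, 99, 122, 136, 154, 174, 184, 187, 187]
```

View pics/c5.png

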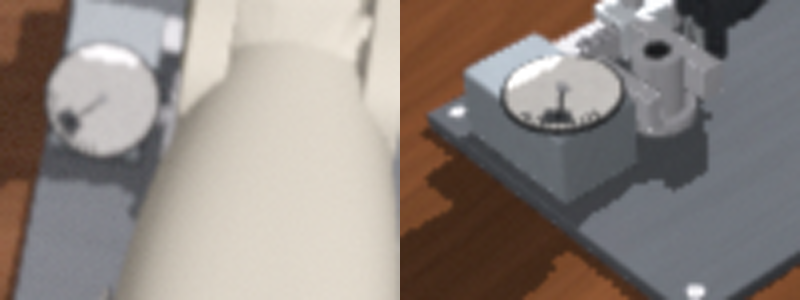

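Call:
{"api": "drive_tool", "payload": {"series": [[[-0.03,0,0,0,0,0],[-0.07,0,0,0,0,0],[-0.1,0,0,0,0,0],[0,0,0,0,0,0],[0,0,-0.2,0,0,0],[0,0,-0.4,0,0,0],[0,0,-0.4,0,0,0],[0,0,-0.1,0,0,0],[0,0,0,0,0,0]]]}}

```text
clock: 16.2
tcp_pos: [0.6011, -0.0406, 0.1709]
orientation: [0.001, 0.766, 0.643, 0.001]
wrist_force: [0.2, -0.5, -0.9]
finger_gap: -0.0003
grip_force: 0.0
```

```bash
python3 - <<'E'
from h import *
p=env.get_state()['tcp_pos'];d=np.array([.4409,-.2761])-p[:2]
print(p,(d@[.173,.985])/.12,(d@[.985,-.173])/.12)
E
```

```text
[ 0.60111387 -0.04063997  0.17092861] -2.1637093996702323 -0.9756339569663182
```

Call:
{"api": "drive_tool", "payload": {"series": [[[-0.2,-0.09,0,0,0,0],[-0.28,-0.126,0,0,0,0],[-0.28,-0.126,0,0,0,0],[-0.28,-0.126,0,0,0,0],[-0.28,-0.126,0,0,0,0],[-0.28,-0.126,0,0,0,0],[-0.28,-0.126,0,0,0,0],[-0.2,-0.09,0,0,0,0],[-0.08,-0.04,0,0,0,0],[0,0,0,0,0,0],[0,0,0,0,0,0],[0,0,0.3,0,0,0],[0,0,0.35,0,0,0],[0,0,0.22,0,0,0],[0,0,0,0,0,0],[0,0,0,0,0,0]]]}}

```text
clock: 18.2
tcp_pos: [0.4414, -0.2758, 0.0669]
orientation: [0.001, 0.765, 0.644, 0.0]
wrist_force: [0.1, 0.1, 1.4]
finger_gap: 0.0002
grip_force: 0.0
```

```bash
python3 - <<'E'
from h import *
a=snap('top','t6.png');b=snap('side','s6.png')
A=cv2.resize(a[190:290,240:440],None,fx=2,fy=2.,interpolation=2);B=cv2.resize(b[140:240,250:410],None,fx=2.5,fy=2.5,interpolation=2)
A=cv2.copyMakeBorder(A,0,50,0,0,0)
cv2.imwrite('pics/c6.png',np.hstack([A,B])[:,:,::-1])
E
```

```text
(no output)
```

View pics/c6.png

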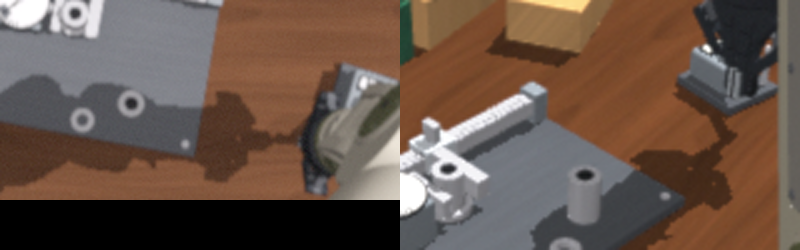

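Call:
{"api": "drive_tool", "payload": {"series": [[[-0.06,0,0,0,0,0],[-0.06,0,0,0,0,0],[-0.06,0,0,0,0,0],[-0.06,0,0,0,0,0],[-0.06,0,0,0,0,0],[-0.06,0,0,0,0,0],[-0.06,0,0,0,0,0],[-0.06,0,0,0,0,0],[-0.06,0,0,0,0,0],[0,0,0,0,0,0]]]}}

```text
clock: 19.55
tcp_pos: [0.4293, -0.3401, 0.0659]
orientation: [0.0, 0.766, 0.643, 0.0]
wrist_force: [-1.7, 4.2, 1.2]
finger_gap: 0.0003
grip_force: 2.1
```

Call:
{"api": "drive_tool", "payload": {"series": [[[-0.03,0,0,0,0,0],[-0.03,0,0,0,0,0],[0,0,0,0,0,0]]]}}

```text
clock: 19.92
tcp_pos: [0.4283, -0.3468, 0.0659]
orientation: [0.0, 0.766, 0.643, 0.0]
wrist_force: [-1.2, 4.7, -0.5]
finger_gap: 0.0002
grip_force: 2.3
```

Call:
{"api": "drive_tool", "payload": {"series": [[[-0.02,0,0,0,0,0],[-0.02,0,0,0,0,0],[0,0,0,0,0,0]]]}}

```text
clock: 20.3
tcp_pos: [0.4279, -0.3516, 0.066]
orientation: [0.001, 0.766, 0.643, 0.001]
wrist_force: [2.6, 4.4, -2.4]
finger_gap: -0.0
grip_force: 2.3
```

Call:
{"api": "drive_tool", "payload": {"series": [[[-0.02,0,0,0,0,0],[-0.02,0,0,0,0,0],[0,0,0,0,0,0],[0,0,0,0,0,0]]]}}

```text
clock: 20.8
tcp_pos: [0.4274, -0.3559, 0.0661]
orientation: [0.0, 0.765, 0.643, 0.001]
wrist_force: [2.6, 5.5, -0.9]
finger_gap: -0.0002
grip_force: 2.7
```

Call:
{"api": "drive_tool", "payload": {"series": [[[-0.02,0,0,0,0,0],[-0.02,0,0,0,0,0],[0,0,0,0,0,0],[0,0,0,0,0,0]]]}}

```text
clock: 21.3
tcp_pos: [0.4272, -0.3569, 0.0659]
orientation: [-0.002, 0.765, 0.644, 0.004]
wrist_force: [5.9, 15.7, 3.3]
finger_gap: -0.0
grip_force: 7.3
```

Call:
{"api": "drive_tool", "payload": {"series": [[[0.05,0,0,0,0,0],[0.1,0,0,0,0,0],[0.15,0,0,0,0,0],[0.2,0,0,0,0,0],[0.2,0,0,0,0,0],[0.15,0,0,0,0,0],[0,0,0,0,0,0],[0,0,-0.3,0,0,0],[0,0,-0.4,0,0,0],[0,0,-0.3,0,0,0],[-0.1,-0.3,0,0,0,0],[-0.1,-0.3,0,0,0,0],[0,0,0,0,0,0],[0,0,0,0,0,0]]]}}

```text
clock: 23.05
tcp_pos: [0.3686, -0.2726, 0.1863]
orientation: [0.001, 0.766, 0.643, 0.0]
wrist_force: [0.1, -0.2, -0.0]
finger_gap: -0.0
grip_force: 0.0
```

```bash
python3 - <<'E'
from h import *
a=snap('top','t7.png');b=snap('side','s7.png')
A=cv2.resize(a[150:280,220:450],None,fx=1.74,fy=1.74,interpolation=2);B=cv2.resize(b[140:280,200:400],None,fx=2,fy=2,interpolation=2)
A=cv2.copyMakeBorder(A,0,B.shape[0]-A.shape[0],0,0,0)
cv2.imwrite('pics/c7.png',np.hstack([A,B])[:,:,::-1])
E
```

```text
(no output)
```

View pics/c7.png

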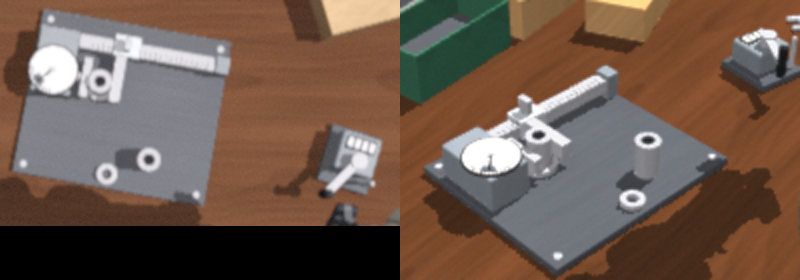

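The bush is upright and clamped at top-view (99,81), with the needle at (40,75) inside the band. The lever is back at rest, and the sleeve and bearing have not moved.

```bash
python3 -c "
from workcell import order; print(order.hand_in())"
```

```text
the job is handed in; nothing more can be done
None
```

The job is handed in: the bush stands clamped with the needle inside the thick band, the tally lever was pushed to its stop and has sprung back, and the sleeve and bearing stayed where they were.

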